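Turn the pump head in its fixture and hold the sprung tensioner arm down

ROBOT

A 6-joint arm with a two-finger parallel gripper is mounted at the origin on the work surface. World frame = base frame: x ahead of the robot, y to its left, z up, the work surface at z = 0. Lengths are in m, angles in rad, forces in N, time in s.
With the tool pointing down it reaches from about 0.375 to 0.925 m from the base axis. Payload 5.7 kg.
Tool frame: the origin (TCP) lies midway between the tips of the shut fingers; the grasp point (between the pads) lies 19 mm behind it; z points along the fingers, y is the direction in which the jaws open and shut (so a half turn about z gives the same grasp; the last joint's range is limited). The gripper opens to 88 mm and grips with 3 to 60 N. Pads are 20 mm wide; open, the fingers measure 115 mm over their backs; the gripper's body (75 mm by 178 mm) begins 61 mm behind the grasp point.
Start: joints at [-0.115, 0.359, 1.51, -0, 1.272, -0.115], TCP at [0.6, -0, 0.223] pointing down, gripper open.
Joint ranges: [-2.97, 2.97], [-1.01, 2.36], [0.21, 2.38], [-0.96, 4.11], [0.2, 2.71], [-2.98, 2.98]. Speed limits (rad/s): [2.39, 2.39, 3.14, 3.14, 3.14, 3.14].

INTERFACE

Orientations are given as a rotation vector (axis times angle).
In Python, from rig import monitor, imaging, ticket, models gives the robot as it stands. The module is installed in compiled form; this text tells all that it offers.
- The arm moves only by the tool jog_arm, never from a script. Its argument "motion" is a list of rows, each an object with "translation": the shift along the tool's x, y, z in mm, a list of three; "twist": the turn about the tool's z in rad; "jaw": the finger opening in mm, from 0 to 87.8. In form: [{"translation": [tx, ty, tz], "twist": twist, "jaw": jaw}, ...]. A call has 1 to 12 rows; each row shifts and turns the commanded pose from where the row before left it, along the tool's axes as they then stand; what a row does not reach is not made up. A row lasts 1/10 s, in which the tool goes at most 50 mm and 8.59 degrees, less where a joint would pass 70% of its speed; a pose out of reach is approached as far as the arm can. A call is refused whole if a number of a shift passes 50 or a number of a turn 0.15, either way. A call with a gripper value outside its range is refused whole. The fingers move at their own pace and stop on an object; the grip force is fixed at half the most. Time passes only in rows, so rows that do not move let the fingers close. It gives the time, the measured TCP pose, the force and the opening at its end, in the units of the state.
- monitor.state(): the state, without advancing time (a new reading comes with each control period).
- imaging.capture(name): name is "scene" or "side" or "wrist"; returns a dict with "img" (384x512x3 uint8, red, green, blue), "vfov" (degrees; the focal length in pixels is half the picture's height over the tangent of half this angle, whatever the lens; pixels are square), "cx", "cy" (the principal point, pixels), "eye" and "attitude" of the camera in the world. Camera axes: x right, y down, z forward; pixel columns grow to the right and rows downward; lengths in m; the calibration is good to about 2 mm. The wrist camera is an equidistant fisheye: a pixel r from the principal point sees the ray r / f radians off the axis. A picture is of the moment at which its call begins. There is no depth.
- ticket.hand_in(): hands the job in, once; it reports no verdict.
Trained networks look in the newest picture that a camera, given by its name, has taken for a name from the list of things; names that differ only in an ending like _2 or _b are one class to them, and where a whole thing is asked for, a point or a joint stands for the part that bears it (a point fixed in the world has none). Each returns a list of dicts, best first, with "conf" (0 to 1); they miss things now and then, are a little off and sometimes report something else, mostly with a low value. They report only what shows in the picture. A call takes as long as a camera call. They do not tell look-alikes from the thing itself.
- models.masks_of(camera, name): "mask" (384x512 bool, what is visible of it).
- models.place_of(camera, name): "centre" ([x, y, z] in m, in the coordinates of the camera as it stood for that picture, good to about 4 mm: a listed point, or the origin of a listed thing).
The state is a dict: "t": time; "q": joint angles; "qd": joint speeds; "joint_efforts": joint torques, N m; "eef_pos": TCP position; "tool_rot": TCP orientation; "wrist_force": force on the tool from outside, world axes, zero at the start; "wrist_torque": the same for the moment, N m; "grip_width": opening from 0.0 (shut) to 1.0 (fully open).
Only numpy, scipy, OpenCV 4.12 (cv2) and the standard library are available. Lean on these libraries where they do the work, as an engineer would, in place of code of your own. Each camera call takes 0.05 s, during which the arm holds its last target. There are 200 camera calls.

TASK

Slide the fixture's red-tabbed jaw open, lift the pump head out, turn it a quarter turn so that the face with the blue sprung arm looks out of either open end of the fixture, set it down flat in the middle of the bed (do not drop it) and slide the jaw shut snugly on it. Then push the orange wheel on the arm down against its spring until the arm reaches its stop, without forcing it further, and finish while holding it there with the gripper. Leave the bottles and other things around the fixture alone.

Things in the scene. Friction and masses are not known exactly. Their poses are not given: they have to be found in the camera images.
- fixture: Slide-jaw fixture, fixed. Origin at its underside on the table; x runs from the red-tabbed moving jaw to the fixed jaw, y to its open ends. Dark bed x -150..85, y +-45, top 15 mm above the table. Fixed jaw x 35..70, y -50..16; moving jaw 28 thick, y +-16, its face at x = -35 minus jaw joint; tops 51 mm up. The wheel passes the jaws if the pump head is within 6 mm of y = 0.
- jaw (a joint): Moving jaw slide, m: 0 = 70 mm gap (snug on the pump head's 70 mm base), grows as it opens towards fixture -x, stop at 0.025. Stays where left; about 4 N of friction, plus up to 9 N to push the pump head along the bed.
- jaw_tab (a point): Top centre of the moving jaw's upright red tab, 77 mm above the table, at fixture x = -95 mm minus jaw joint. Tab 14 mm thick (fixture x), 26 mm wide (fixture y), free all round from 29 mm above the table up; the jaw block begins 25 mm to its +x side.
- pump: Loose pump head, 0.8 kg. Origin: centre of its underside. Grey base 70 x 70 x 20 mm; white housing x +-25, y -25..17, z 20..80: grip across x, near y = -4. Its +y face has the blue sprung arm, hinged at x -18, z 60, pointing to +x. Starts clamped on the bed with +y towards the fixed jaw, which would block the wheel short of the arm's stop.
- tensioner (a joint): Angle of the blue arm, rad: 0 = sprung up (rest, 26 deg above level), grows as the wheel is pushed down, 0.9 = at its stop (26 deg below level). Springs back by itself; takes about 1 N at the wheel at rest, 5 N at the stop.
- wheel: Orange wheel fixed on the arm tip. Origin: its centre, 60 mm from the hinge. 18 mm diameter, 22 mm wide along pump y (y 24..46, centre 35). Centre 86 mm above the pump's underside at rest, 34 mm at the stop; at pump x +36 mm at both ends of the swing, +42 midway. Push down from above.
- serum_a: Bystander: blue serum bottle, 60 mm across, 150 mm tall. Leave it where it is.
- serum_b: Bystander: second blue serum bottle, 60 mm across, 150 mm tall. Leave it where it is.
- jar: Bystander: white cream jar, 70 mm across, 60 mm tall. Leave it where it is.
- driver: Bystander: screwdriver lying flat. Leave it where it is.
- handpiece: Bystander: white treatment handpiece lying flat, about 180 x 40 x 30 mm. Leave it where it is.
- cup: Bystander: clear plastic cup, 70 mm across, 80 mm tall. Leave it where it is.
Things that resemble listed ones, but are neither listed nor needed, are in the scene too. Leave any purple look-alike of the pump alone.

How it is judged:
By the outcome, as a careful person would: the job done as asked, in the order asked, and still so for the second after the job is handed in, while the arm keeps its last pose, push and grip.
It also fails if it takes over 64 s, if anything falls off the work surface, if the arm or the gripper's body presses on something with over 40 N, if the wrist force passes 120 N, or if a joint passes its speed limit or range.

## Working session

There is one attempt and no reset: what is moved stays moved. The work goes in short steps, Python scripts to look and compute and a tool call to move; the robot and the scene stay as the last step left them, time stands still between calls to the robot, and variables do not carry over. Pictures are saved under pics/ and viewed, about 8 in all and at most 12, crops included, and the job is handed in when it is done.

Besides the shell and the picture viewer there is one more tool, called after "Emit:" by a JSON object that holds its "fn" and its "kwargs", one argument or row to a line. jog_arm: Moves the arm, as the interface text tells. Its arguments: {"type":"object","properties":{"motion":{"type":"array","items":{"type":"object","properties":{"translation":{"type":"array","items":{"type":"number"}},"twist":{"type":"number"},"jaw":{"type":"number"}}}}},"required":["motion"]}

```bash
mkdir -p pics; cat > h.py <<'E'
import numpy as np, cv2
from scipy.spatial.transform import Rotation as R
from rig import monitor, imaging, ticket, models
def rot(a):
    a=np.array(a,float)
    return a if a.shape==(3,3) else (R.from_rotvec(a).as_matrix() if a.size==3 else R.from_quat(a).as_matrix())
def cap(n,save=None):
    c=imaging.capture(n); c['R']=rot(c['attitude']); c['f']=192/np.tan(np.radians(c['vfov'])/2); c['fish']=n=='wrist'
    if save: cv2.imwrite(f'pics/{save}.png',c['img'][:,:,::-1])
    return c
def w(c,p): return np.array(c['eye'])+c['R']@np.array(p)
def proj(c,P):
    p=c['R'].T@(np.array(P)-c['eye'])
    if c['fish']:
        r=np.hypot(p[0],p[1]); th=np.arctan2(r,p[2]); s=c['f']*th/max(r,1e-9)
    else: s=c['f']/p[2]
    return np.array([c['cx']+s*p[0],c['cy']+s*p[1]])
def ray(c,u,v,z):
    d=np.array([u-c['cx'],v-c['cy']])/c['f']
    if c['fish']:
        th=np.hypot(*d); k=np.sin(th)/max(th,1e-9); d=np.array([d[0]*k,d[1]*k,np.cos(th)])
    else: d=np.array([*d,1.])
    d=c['R']@d; e=np.array(c['eye']); return e+d*(z-e[2])/d[2]
def places(c,n,name):
    for r in models.place_of(n,name):
        P=w(c,r['centre']); print(n,name,round(r['conf'],2),np.round(P,4),'px',np.round(proj(c,P)))
E
cat > a.py <<'E'
from h import *
ims=[]
for n in ['scene','side','wrist']:
    c=cap(n,'a_'+n); ims.append(c['img']); print(n,c['vfov'],np.round(c['eye'],3),np.round(c['attitude'],3))
    for k in ['pump','jaw_tab','wheel','fixture']: places(c,n,k)
    if n!='wrist':
        for k in ['serum_a','jar','driver','handpiece','cup']: places(c,n,k)
print(monitor.state())
cv2.imwrite('pics/a.png',np.vstack([np.hstack(ims[:2]),np.hstack([ims[2],ims[2]*0])])[:,:,::-1][:, :] if 0 else cv2.resize(np.vstack([np.hstack(ims[:2]),np.hstack([ims[2],ims[2]*0])])[:,:,::-1],(800,600)))
E
python3 a.py
```

```text
scene 45.6583309551203 [ 1.794 -0.275  1.013] [-1.763 -1.475  0.73 ]
scene pump 0.76 [ 0.5426  0.1198 -0.0007] px [292. 208.]
scene pump 0.73 [ 0.6312 -0.0446  0.0146] px [252. 225.]
scene jaw_tab 0.67 [ 0.3514 -0.4709  0.002 ] px [126. 192.]
scene jaw_tab 0.64 [ 0.5408 -0.076   0.0788] px [239. 195.]
scene jaw_tab 0.24 [0.6055 0.484  0.0031] px [394. 207.]
scene wheel 0.62 [ 0.6299 -0.2796  0.084 ] px [180. 216.]
scene wheel 0.45 [0.5153 0.0787 0.0799] px [281. 186.]
scene wheel 0.39 [ 0.678  -0.0618  0.1   ] px [250. 214.]
scene wheel 0.37 [0.7365 0.1149 0.0857] px [308. 223.]
scene fixture 0.69 [ 6.385e-01 -4.530e-02  4.000e-04] px [252. 229.]
scene serum_a 0.98 [0.6065 0.4833 0.0009] px [393. 208.]
scene serum_a 0.98 [ 0.4181  0.4434 -0.0047] px [363. 181.]
scene jar 0.73 [ 0.5517 -0.4956 -0.0031] px [117. 228.]
scene jar 0.63 [ 6.857e-01  3.934e-01 -4.000e-04] px [379. 225.]
scene driver 0.83 [ 6.626e-01 -4.365e-01  6.000e-04] px [134. 247.]
scene handpiece 0.72 [ 0.3533 -0.4674  0.0051] px [127. 191.]
scene cup 0.66 [ 0.6819  0.3949 -0.0038] px [379. 225.]
side 44.6803372918241
[... 1494 characters left out ...]
.]
{'t': 1.25, 'q': array([-1.15120293e-01,  3.58814782e-01,  1.51038875e+00,  4.08565184e-06,
        1.27249614e+00, -1.15101829e-01]), 'qd': array([-5.48231776e-04, -3.92293727e-04,  1.03511918e-03,  8.78070671e-04,
        8.84210561e-05,  1.60362629e-03]), 'joint_efforts': array([-6.28332728e-04, -5.15344548e+01, -2.71125251e+01,  6.74585276e-02,
        2.47126585e-02, -6.81593951e-05]), 'eef_pos': array([ 5.99976307e-01, -1.56043058e-05,  2.22618256e-01]), 'tool_rot': array([-2.22140229e+00, -2.22135861e+00,  9.96214190e-05]), 'wrist_force': array([ 0.51011624, -0.430704  , -0.08900799]), 'wrist_torque': array([-0.03583474,  0.06833678, -0.06298142]), 'grip_width': 1.0051071796406992}
```

View image.

```bash
python3 - <<'E'
import cv2,numpy as np
a=cv2.imread('pics/a_scene.png')[130:300,80:420];b=cv2.imread('pics/a_side.png')[110:280,140:340]
w=cv2.imread('pics/a_wrist.png')
o=np.zeros((600,800,3),np.uint8)
o[:255,:510]=cv2.resize(a,(510,255)); o[:247,510:800]=cv2.resize(b,(290,247)); 
o[260:599,:452]=cv2.resize(w,(452,339)); o[260:600,455:800]=cv2.resize(w[140:300,220:382],(345,340))
cv2.imwrite('pics/v1.png',o)
E
```

```text
(no output)
```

View pics/v1.png

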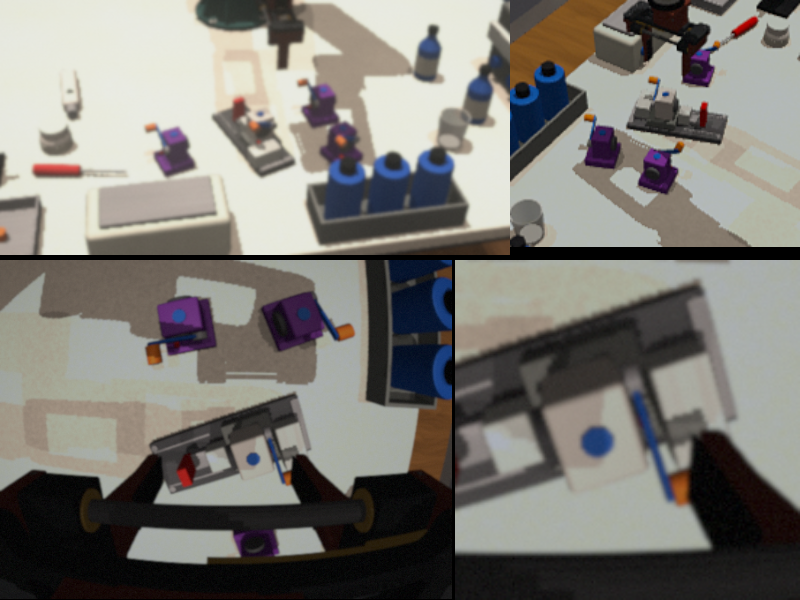

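In the scene picture the candidates are the purple look-alikes near (292,208), (308,223) and (180,216), and the white and grey pump in the fixture at (252,225). I choose the white one: it's clamped in the fixture beside the red tab, and the wrist crop confirms it. I'm moving above the tab with the gripper turned to the fixture's angle.

Emit:
{"fn": "jog_arm", "kwargs": {
  "motion": [
    {"translation":[-25,-19,15],"twist":0,"jaw":60},
    {"translation":[-25,-19,15],"twist":0,"jaw":60},
    {"translation":[-24,-19,15],"twist":0,"jaw":60},
    {"translation":[0,0,0],"twist":0.136,"jaw":60},
    {"translation":[0,0,0],"twist":0.136,"jaw":60},
    {"translation":[0,0,0],"twist":0.136,"jaw":60},
    {"translation":[0,0,0],"twist":0.136,"jaw":60},
    {"translation":[0,0,0],"twist":0.136,"jaw":60},
    {"translation":[0,0,0],"twist":0.136,"jaw":60},
    {"translation":[0,0,0],"twist":0.136,"jaw":60},
    {"translation":[0,0,0],"twist":0.136,"jaw":60},
    {"translation":[0,0,0],"twist":0.136,"jaw":60}
  ]
}}

```text
t: 2.45
eef_pos: [0.543, -0.074, 0.1777]
tool_rot: [3.096, 0.533, 0.0]
wrist_force: [-0.2, -0.1, 0.4]
grip_width: 0.683
```

```bash
cat >> h.py <<'E'
def fit(c,x0):
    """refine fixture x,y,yaw: dark bed outline edges by image gradient along projected bed edges"""
    pass
def F(p,P):
    x,y,a=p; P=np.array(P,float); return np.array([x+np.cos(a)*P[0]-np.sin(a)*P[1],y+np.sin(a)*P[0]+np.cos(a)*P[1],P[2]])
def box(c,im,p,x0,x1,y0,y1,z,col,s=1):
    q=[proj(c,F(p,[x,y,z]))*s for x,y in [(x0,y0),(x1,y0),(x1,y1),(x0,y1)]]
    cv2.polylines(im,[np.int32(np.round(q))],True,col,1)
E
python3 - <<'E'
from h import *
s=monitor.state();print(s['t'],s['eef_pos'],s['tool_rot'],s['q'])
c=cap('wrist')
for k in ['pump','jaw_tab','wheel','fixture']: places(c,'wrist',k)
p=[0.635,-0.041,np.radians(20)]
im=cv2.resize(c['img'][:,:,::-1],(800,600)); k=800/512
box(c,im,p,-.150,.085,-.045,.045,.015,(0,255,0),k)
box(c,im,p,-.035,.035,-.035,.035,.035,(0,255,255),k)
box(c,im,p,.035,.070,-.05,.016,.051,(255,255,0),k)
box(c,im,p,-.102,-.088,-.013,.013,.077,(255,0,255),k)
cv2.imwrite('pics/v2.png',im)
E
```

```text
2.45 [ 0.54302275 -0.07403492  0.17767961] [3.09598359e+00 5.33318478e-01 7.03565703e-06] [-2.61550975e-01  3.30899022e-01  1.67764728e+00 -7.72402328e-06
  1.13303819e+00  9.68074192e-01]
wrist pump 0.78 [ 0.6554 -0.236  -0.0016] px [409. 138.]
wrist pump 0.68 [ 0.5462  0.12   -0.0028] px [111. 125.]
wrist pump 0.62 [ 0.6924  0.1384 -0.0063] px [135.  11.]
wrist pump 0.6 [ 0.636  -0.0368  0.0154] px [254.  89.]
wrist jaw_tab 0.82 [ 0.5431 -0.0744  0.0785] px [258. 195.]
wrist wheel 0.87 [ 0.6803 -0.0588  0.1   ] px [297.  40.]
wrist wheel 0.62 [0.519  0.081  0.0846] px [ 97. 167.]
wrist wheel 0.51 [ 0.6312 -0.2748  0.0865] px [466. 182.]
```

View pics/v2.png

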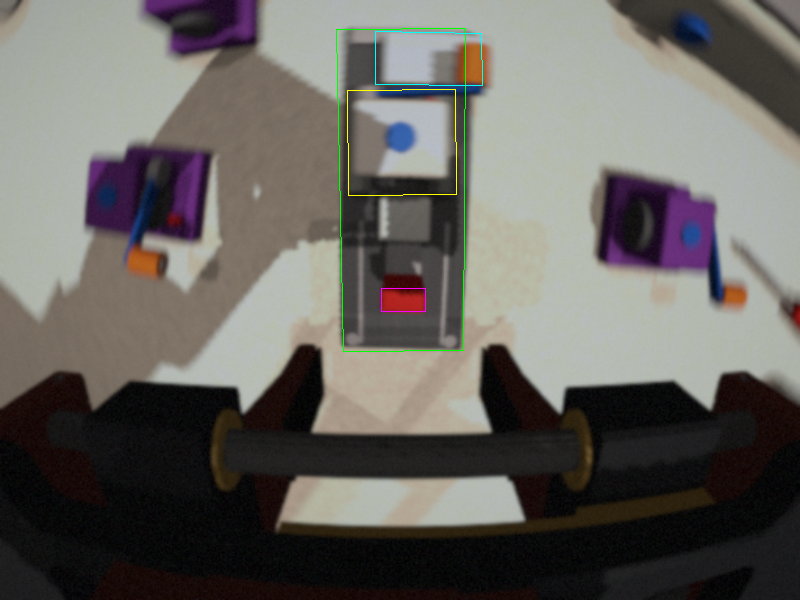

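The overlay matches: the fixture is at about (0.635,-0.041) with 20° yaw, and the tab is at pixel (403,299), centred between the fingers. I'm descending onto the tab and gripping it across its width.

Emit:
{"fn": "jog_arm", "kwargs": {
  "motion": [
    {"translation":[1,0,34],"twist":0,"jaw":60},
    {"translation":[0,0,34],"twist":0,"jaw":60},
    {"translation":[0,0,34],"twist":0,"jaw":60},
    {"translation":[0,0,30],"twist":0,"jaw":60},
    {"translation":[0,0,0],"twist":0,"jaw":20},
    {"translation":[0,0,0],"twist":0,"jaw":20},
    {"translation":[0,0,0],"twist":0,"jaw":20},
    {"translation":[0,0,0],"twist":0,"jaw":20},
    {"translation":[0,0,0],"twist":0,"jaw":20},
    {"translation":[0,0,0],"twist":0,"jaw":20}
  ]
}}

```text
t: 3.7
eef_pos: [0.5452, -0.0742, 0.0471]
tool_rot: [3.093, 0.542, 0.004]
wrist_force: [-0.4, -2.3, 6.6]
grip_width: 0.296
```

Emit:
{"fn": "jog_arm", "kwargs": {
  "motion": [
    {"translation":[-5,0,0],"twist":0,"jaw":20},
    {"translation":[-5,0,0],"twist":0,"jaw":20},
    {"translation":[-5,0,0],"twist":0,"jaw":20},
    {"translation":[-5,0,0],"twist":0,"jaw":20},
    {"translation":[-3,0,0],"twist":0,"jaw":20},
    {"translation":[0,0,0],"twist":0,"jaw":20},
    {"translation":[0,0,0],"twist":0,"jaw":20}
  ]
}}

```text
t: 4.4
eef_pos: [0.5238, -0.0816, 0.0471]
tool_rot: [3.094, 0.541, 0.005]
wrist_force: [2.0, 2.8, 9.7]
grip_width: 0.296
```

Emit:
{"fn": "jog_arm", "kwargs": {
  "motion": [
    {"translation":[0,0,0],"twist":0,"jaw":80},
    {"translation":[0,0,0],"twist":0,"jaw":80},
    {"translation":[0,0,0],"twist":0,"jaw":80},
    {"translation":[0,0,-30],"twist":0,"jaw":80},
    {"translation":[0,0,-40],"twist":0,"jaw":80},
    {"translation":[0,0,-40],"twist":0,"jaw":80},
    {"translation":[19,0,-20],"twist":0,"jaw":80},
    {"translation":[30,0,0],"twist":0,"jaw":80},
    {"translation":[20,0,0],"twist":0,"jaw":80},
    {"translation":[0,0,0],"twist":0,"jaw":80}
  ]
}}

```text
t: 5.4
eef_pos: [0.5893, -0.0575, 0.1757]
tool_rot: [3.094, 0.544, 0.003]
wrist_force: [-0.1, 0.6, 0.3]
grip_width: 0.912
```

```bash
cat > v.py <<'E'
from h import *
import sys
n=sys.argv[1]
s=monitor.state();print(s['t'],s['eef_pos'],s['tool_rot'],s['q'][5])
for cam in ['wrist','scene','side']:
    c=cap(cam)
    for k in ['pump','jaw_tab','wheel']: places(c,cam,k)
    if cam=='wrist':
        p=[0.635,-0.041,np.radians(20)]
        im=cv2.resize(c['img'][:,:,::-1],(800,600)); k=800/512
        box(c,im,p,-.150,.085,-.045,.045,.015,(0,255,0),k)
        box(c,im,p,-.035,.035,-.035,.035,.035,(0,255,255),k)
        box(c,im,p,-.025,.017,-.025,.025,.095,(0,0,255),k)
        box(c,im,p,.035,.070,-.05,.016,.051,(255,255,0),k)
        cv2.imwrite(f'pics/{n}.png',im)
E
python3 v.py v3
```

```text
5.4 [ 0.58930599 -0.05752052  0.17566196] [3.09382605e+00 5.43647681e-01 2.64897756e-03] 1.0086546707526503
wrist pump 0.89 [ 6.536e-01 -2.323e-01 -4.000e-04] px [405. 179.]
wrist pump 0.87 [ 0.6351 -0.0367  0.0134] px [254. 135.]
wrist pump 0.69 [ 0.6933  0.1404 -0.0054] px [133.  45.]
wrist pump 0.62 [0.5484 0.1227 0.0017] px [109. 162.]
wrist jaw_tab 0.85 [ 0.5191 -0.0769  0.0798] px [252. 268.]
wrist wheel 0.83 [0.5156 0.0814 0.0834] px [102. 218.]
wrist wheel 0.78 [ 0.6267 -0.2744  0.0867] px [457. 232.]
wrist wheel 0.59 [ 0.6836 -0.0602  0.0993] px [301.  96.]
scene pump 0.92 [0.6922 0.1306 0.0013] px [306. 234.]
scene pump 0.88 [ 0.6532 -0.2394 -0.0017] px [195. 239.]
scene pump 0.77 [5.426e-01 1.213e-01 4.000e-04] px [293. 207.]
scene pump 0.69 [ 0.633  -0.0407  0.0173] px [253. 224.]
scene jaw_tab 0.66 [ 0.5208 -0.0836  0.0764] px [236. 192.]
scene wheel 0.55 [ 6.848e-01  3.946e-01 -4.000e-04] px [379. 225.]
scene wheel 0.5 [0.5183 0.08   0.084 ] px [281. 186.]
scene wheel 0.48 [ 0.6727 -0.0614  0.0995] px [250. 213.]
scene wheel 0.43 [ 0.631  -0.2783  0.0818] px [181. 216.]
side pump 0.83 [ 0.631  -0.0329  0.0188] px [246. 191.]
side pump 0.8 [ 0.6543 -0.2345 -0.0013] px [270. 162.]
side pump 0.68 [ 0.6972  0.1364 -0.0007] px [203. 217.]
side pump 0.66 [ 0.5435  0.1226 -0.0046] px [243. 234.]
side jaw_tab 0.59 [4.232e-01 4.425e-01 1.000e-04] px [216. 324.]
side jaw_tab 0.54 [ 0.5233 -0.0775  0.0712] px [279. 185.]
side wheel 0.57 [ 0.6741 -0.0617  0.1037] px [240. 164.]
side wheel 0.51 [0.7408 0.1194 0.0813] px [194. 192.]
side wheel 0.38 [ 0.6266 -0.281   0.0821] px [283. 141.]
side wheel 0.36 [0.5168 0.0817 0.086 ] px [256. 210.]
```

View pics/v3.png

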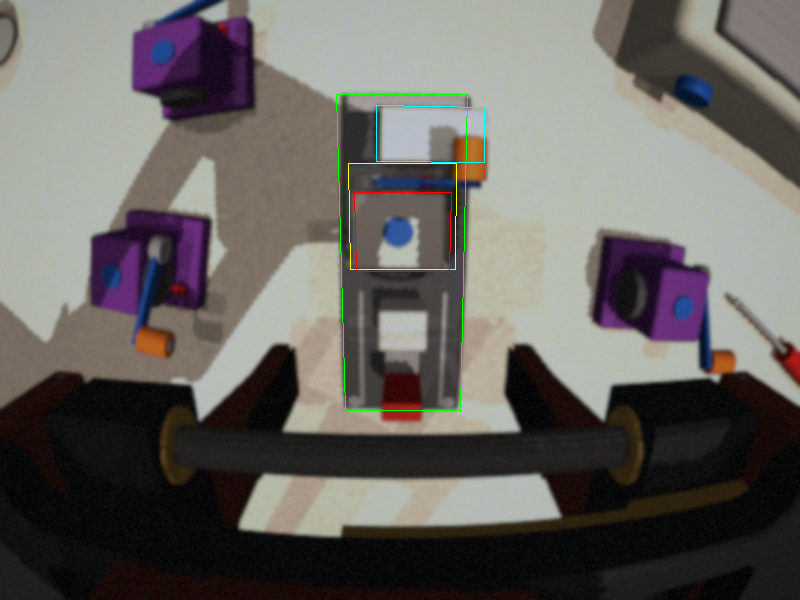

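The housing matches the red box and the jaw is open. I'm going down to grip the pump head high, clear of the jaw tops.

Emit:
{"fn": "jog_arm", "kwargs": {
  "motion": [
    {"translation":[25,0,0],"twist":0,"jaw":80},
    {"translation":[19.5,0,10],"twist":0,"jaw":80},
    {"translation":[0,0,35],"twist":0,"jaw":80},
    {"translation":[0,0,35],"twist":0,"jaw":80},
    {"translation":[0,0,25],"twist":0,"jaw":80},
    {"translation":[0,0,9],"twist":0,"jaw":80},
    {"translation":[0,0,0],"twist":0,"jaw":40},
    {"translation":[0,0,0],"twist":0,"jaw":40},
    {"translation":[0,0,0],"twist":0,"jaw":40},
    {"translation":[0,0,0],"twist":0,"jaw":40},
    {"translation":[0,0,0],"twist":0,"jaw":40},
    {"translation":[0,0,0],"twist":0,"jaw":40}
  ]
}}

```text
t: 7.2
eef_pos: [0.6292, -0.0415, 0.0632]
tool_rot: [-3.093, -0.541, -0.002]
wrist_force: [-1.3, 4.9, 5.5]
grip_width: 0.565
```

Emit:
{"fn": "jog_arm", "kwargs": {
  "motion": [
    {"translation":[0,0,-10],"twist":0,"jaw":40},
    {"translation":[0,0,-15],"twist":0,"jaw":40},
    {"translation":[0,0,-20],"twist":0,"jaw":40},
    {"translation":[0,0,-20],"twist":0,"jaw":40},
    {"translation":[0,0,0],"twist":0,"jaw":40},
    {"translation":[0,0,0],"twist":0,"jaw":40}
  ]
}}

```text
t: 7.8
eef_pos: [0.6291, -0.0431, 0.1271]
tool_rot: [3.094, 0.542, 0.001]
wrist_force: [-0.4, -0.1, -9.8]
grip_width: 0.568
```

Emit:
{"fn": "jog_arm", "kwargs": {
  "motion": [
    {"translation":[0,0,0],"twist":-0.143,"jaw":40},
    {"translation":[0,0,0],"twist":-0.143,"jaw":40},
    {"translation":[0,0,0],"twist":-0.143,"jaw":40},
    {"translation":[0,0,0],"twist":-0.143,"jaw":40},
    {"translation":[0,0,0],"twist":-0.143,"jaw":40},
    {"translation":[0,0,0],"twist":-0.143,"jaw":40},
    {"translation":[0,0,0],"twist":-0.143,"jaw":40},
    {"translation":[0,0,0],"twist":-0.143,"jaw":40},
    {"translation":[0,0,0],"twist":-0.143,"jaw":40},
    {"translation":[0,0,0],"twist":-0.143,"jaw":40},
    {"translation":[0,0,0],"twist":-0.143,"jaw":40},
    {"translation":[0,0,0],"twist":0,"jaw":40}
  ]
}}

```text
t: 9.0
eef_pos: [0.6277, -0.0428, 0.125]
tool_rot: [-1.799, -2.572, 0.002]
wrist_force: [0.0, 1.0, -9.3]
grip_width: 0.567
```

```bash
cat > u.py <<'E'
from h import *
import sys
s=monitor.state(); T=s['eef_pos']; r=rot(s['tool_rot']); yaw=np.degrees(np.arctan2(r[1,0],r[0,0]))
p=[0.635,-0.041,np.radians(20)]
def inF(P): d=np.array(P)-[p[0],p[1],0]; c,q=np.cos(p[2]),np.sin(p[2]); return np.round(1e3*np.array([c*d[0]+q*d[1],-q*d[0]+c*d[1],d[2]]),1)
print(s['t'],'TCP in F',inF(T),'yaw-20:',round(yaw-20,2),'tilt',np.round(r[:,2],4),s['wrist_force'],s['grip_width'])
for cam in ['wrist','scene','side']:
    c=cap(cam,sys.argv[1]+'_'+cam)
    for k in ['pump','jaw_tab','wheel']:
        for o in models.place_of(cam,k):
            f=inF(w(c,o['centre']))
            if np.hypot(f[0],f[1])<130: print(cam,k,round(o['conf'],2),f,np.round(proj(c,w(c,o['centre']))))
E
python3 u.py b
```

```text
9.0 TCP in F [ -7.5   0.8 125. ] yaw-20: 90.07 tilt [-3.2e-03  4.0e-04 -1.0e+00] [ 0.02676182  1.04642234 -9.32319643] 0.5672026656191759
wrist pump 0.8 [-7.8  9.5 78.1] [256. 203.]
wrist jaw_tab 0.59 [-119.3    2.8   80.1] [115. 211.]
wrist wheel 0.61 [ 30.9  41.6 160.6] [342. 186.]
scene pump 0.87 [-10.6   3.7  76.8] [253. 209.]
scene jaw_tab 0.73 [-124.2   -1.3   77.5] [235. 192.]
scene wheel 0.41 [ 26.6  38.2 162. ] [269. 191.]
side pump 0.9 [-9.  12.7 81. ] [248. 179.]
side jaw_tab 0.51 [-119.     2.4   73.6] [280. 184.]
side wheel 0.45 [ 29.9  42.4 163. ] [234. 165.]
```

Emit:
{"fn": "jog_arm", "kwargs": {
  "motion": [
    {"translation":[-3.2,2.8,0],"twist":0,"jaw":40},
    {"translation":[-3.2,2.8,0],"twist":0,"jaw":40},
    {"translation":[0,0,15],"twist":0,"jaw":40},
    {"translation":[0,0,15],"twist":0,"jaw":40},
    {"translation":[0,0,12],"twist":0,"jaw":40},
    {"translation":[0,0,8],"twist":0,"jaw":40},
    {"translation":[0,0,4],"twist":0,"jaw":40},
    {"translation":[0,0,2],"twist":0,"jaw":40},
    {"translation":[0,0,0],"twist":0,"jaw":40},
    {"translation":[0,0,0],"twist":0,"jaw":40}
  ]
}}

```text
t: 10.6
eef_pos: [0.6365, -0.047, 0.0709]
tool_rot: [1.802, 2.573, -0.0]
wrist_force: [-2.0, -0.9, -9.6]
grip_width: 0.562
```

```bash
python3 u.py c; python3 -c "
import cv2,numpy as np
a=cv2.imread('pics/c_wrist.png');b=cv2.imread('pics/c_side.png')[130:240,190:330];d=cv2.imread('pics/c_scene.png')[150:260,190:330]
o=np.zeros((600,800,3),np.uint8);o[:330,:440]=cv2.resize(a,(440,330));o[:283,440:800]=cv2.resize(b,(360,283));o[300:583,440:800]=cv2.resize(d,(360,283));cv2.imwrite('pics/v4.png',o)"
```

```text
10.6 TCP in F [-0.7 -6.2 70.9] yaw-20: 90.0 tilt [ 0.e+00 -1.e-04 -1.e+00] [-1.98299019 -0.93105474 -9.62207908] 0.5624939626077046
wrist pump 0.86 [ 5.   1.4 23.2] [264. 204.]
wrist jaw_tab 0.63 [-123.8    2.7   77.7] [ 66. 225.]
wrist wheel 0.62 [ 39.5  33.3 109. ] [347. 190.]
scene pump 0.89 [ 0.3 -5.8 23.7] [252. 224.]
scene jaw_tab 0.51 [-124.4   -4.3   78.8] [234. 191.]
scene wheel 0.58 [ 2.2 -4.2 -2.9] [252. 230.]
scene wheel 0.47 [ 34.2  32.5 107. ] [268. 206.]
side pump 0.66 [-4.6  6.  24.2] [247. 190.]
side jaw_tab 0.72 [-121.3    5.1   69.8] [280. 185.]
side wheel 0.37 [ 33.   36.9 109.7] [234. 176.]
```

View pics/v4.png

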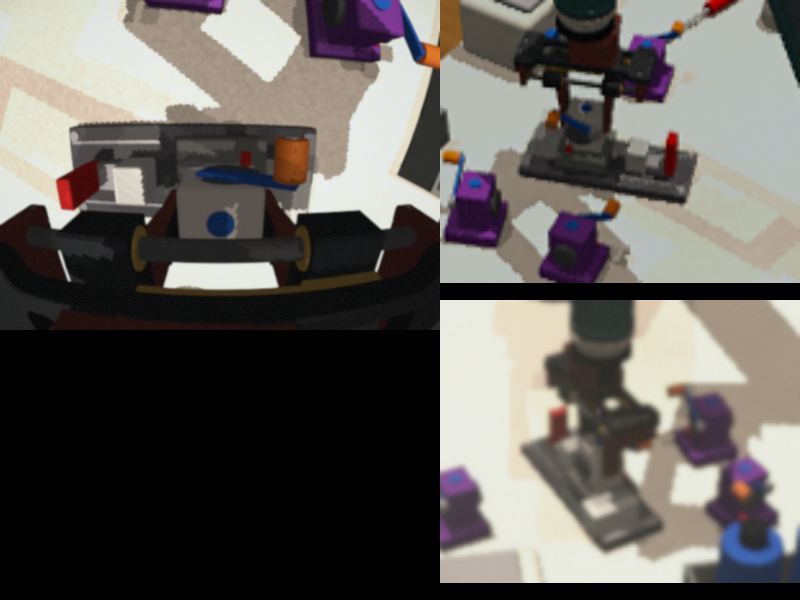

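Emit:
{"fn": "jog_arm", "kwargs": {
  "motion": [
    {"translation":[0.5,-1.5,0],"twist":0,"jaw":40},
    {"translation":[0,0,3],"twist":0,"jaw":40},
    {"translation":[0,0,2],"twist":0,"jaw":40},
    {"translation":[0,0,1],"twist":0,"jaw":40},
    {"translation":[0,0,0.5],"twist":0,"jaw":40},
    {"translation":[0,0,0],"twist":0,"jaw":40},
    {"translation":[0,0,0],"twist":0,"jaw":40}
  ]
}}

```text
t: 11.9
eef_pos: [0.635, -0.047, 0.0641]
tool_rot: [-1.802, -2.573, -0.0]
wrist_force: [0.1, -0.9, -8.5]
grip_width: 0.563
```

Emit:
{"fn": "jog_arm", "kwargs": {
  "motion": [
    {"translation":[0,0,0.7],"twist":0,"jaw":40},
    {"translation":[0,0,0.5],"twist":0,"jaw":40},
    {"translation":[0,0,0],"twist":0,"jaw":40},
    {"translation":[0,0,0],"twist":0,"jaw":40}
  ]
}}

```text
t: 12.3
eef_pos: [0.6352, -0.0472, 0.0634]
tool_rot: [1.802, 2.573, 0.0]
wrist_force: [-1.0, -1.2, -5.6]
grip_width: 0.565
```

Contact has started. I'll lower slightly more until it's seated.

Emit:
{"fn": "jog_arm", "kwargs": {
  "motion": [
    {"translation":[0,0,0.7],"twist":0,"jaw":40},
    {"translation":[0,0,0.5],"twist":0,"jaw":40},
    {"translation":[0,0,0],"twist":0,"jaw":40},
    {"translation":[0,0,0],"twist":0,"jaw":40}
  ]
}}

```text
t: 12.7
eef_pos: [0.6357, -0.0475, 0.063]
tool_rot: [1.801, 2.572, 0.001]
wrist_force: [-1.2, -3.0, 5.6]
grip_width: 0.565
```

Emit:
{"fn": "jog_arm", "kwargs": {
  "motion": [
    {"translation":[0,0,0],"twist":0,"jaw":75},
    {"translation":[0,0,0],"twist":0,"jaw":75},
    {"translation":[0,0,0],"twist":0,"jaw":75},
    {"translation":[0,0,-10],"twist":0,"jaw":75},
    {"translation":[0,0,-25],"twist":0,"jaw":75},
    {"translation":[0,0,-35],"twist":0,"jaw":75},
    {"translation":[0,0,-35],"twist":0,"jaw":75},
    {"translation":[0,0,-15],"twist":0,"jaw":75},
    {"translation":[0,0,0],"twist":0,"jaw":75}
  ]
}}

```text
t: 13.6
eef_pos: [0.6371, -0.0473, 0.1854]
tool_rot: [1.799, 2.569, 0.004]
wrist_force: [-0.0, -0.8, 0.5]
grip_width: 0.853
```

```bash
python3 u.py d; python3 -c "
from h import *
c=cap('wrist'); p=[0.635,-0.041,np.radians(20)]
im=cv2.resize(c['img'][:,:,::-1],(800,600)); k=800/512
box(c,im,p,-.037,.033,-.035,.035,.035,(0,255,255),k)
box(c,im,p,-.027,.023,-.025,.017,.095,(0,0,255),k)
box(c,im,p,.035,.070,-.05,.016,.051,(255,255,0),k)
cv2.imwrite('pics/v5.png',im)"
```

```text
13.6 TCP in F [ -0.2  -6.6 185.4] yaw-20: 90.0 tilt [ 0.0063 -0.001  -1.    ] [-0.00574497 -0.76885114  0.49050374] 0.8531805609003165
wrist pump 0.55 [ 0.9  1.5 16.8] [256. 172.]
wrist jaw_tab 0.69 [-121.     0.6   77.8] [133. 186.]
wrist wheel 0.75 [ 37.4  31.9 100.9] [300. 155.]
scene pump 0.91 [-5.  -4.3 15.9] [251. 225.]
scene pump 0.63 [ 30.2  36.  102. ] [268. 207.]
scene jaw_tab 0.48 [-122.9    2.2   76.8] [236. 192.]
scene wheel 0.54 [ 31.5  36.7 101.5] [268. 207.]
side pump 0.94 [-5.   4.6 16.2] [248. 191.]
side jaw_tab 0.55 [-117.6    1.6   72.8] [279. 184.]
side wheel 0.55 [ 33.9  35.9 100.6] [234. 178.]
```

View pics/v5.png

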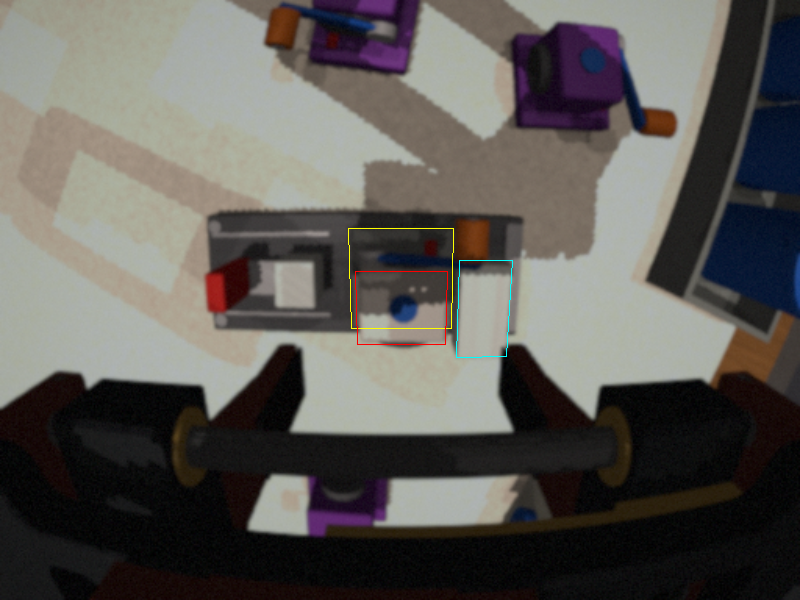

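The pump head sits flat and central with its arm side facing fixture +y, toward the open end, and the wheel is past the fixed jaw (about pixel (472,238)). Next I'll shut the fingers and push the tab from outside to close the jaw.

Emit:
{"fn": "jog_arm", "kwargs": {
  "motion": [
    {"translation":[1.6,-36,0],"twist":0,"jaw":0},
    {"translation":[1.6,-36,0],"twist":0,"jaw":0},
    {"translation":[1.6,-36,0],"twist":0,"jaw":0},
    {"translation":[1.6,-37,0],"twist":0,"jaw":0},
    {"translation":[0,0,0],"twist":0,"jaw":0},
    {"translation":[0,0,34],"twist":0,"jaw":0},
    {"translation":[0,0,34],"twist":0,"jaw":0},
    {"translation":[0,0,34],"twist":0,"jaw":0},
    {"translation":[0,0,34],"twist":0,"jaw":0},
    {"translation":[0,0,0],"twist":0,"jaw":0}
  ]
}}

```text
t: 15.25
eef_pos: [0.4942, -0.0897, 0.0424]
tool_rot: [-1.798, -2.568, 0.003]
wrist_force: [-0.6, 0.6, -0.2]
grip_width: 0.011
```

```bash
python3 u.py e | head -1
```

```text
15.25 TCP in F [-148.9    2.4   42.4] yaw-20: 89.99 tilt [-0.0065  0.0022 -1.    ] [-0.56029022  0.56170764 -0.17166718] 0.011404268171991506
```

Emit:
{"fn": "jog_arm", "kwargs": {
  "motion": [
    {"translation":[-1,6,0],"twist":0,"jaw":0},
    {"translation":[-1,5,0],"twist":0,"jaw":0},
    {"translation":[0,5,0],"twist":0,"jaw":0},
    {"translation":[0,5,0],"twist":0,"jaw":0},
    {"translation":[0,4,0],"twist":0,"jaw":0},
    {"translation":[0,3,0],"twist":0,"jaw":0},
    {"translation":[0,0,0],"twist":0,"jaw":0}
  ]
}}

```text
t: 16.55
eef_pos: [0.5241, -0.0828, 0.0457]
tool_rot: [1.802, 2.573, 0.001]
wrist_force: [-1.1, -1.7, 0.6]
grip_width: 0.003
```

```bash
python3 u.py e2 | head -4
```

```text
16.55 TCP in F [-118.5   -1.4   45.7] yaw-20: 90.0 tilt [ 7.e-04 -1.e-04 -1.e+00] [-1.13561443 -1.7493033   0.62473208] 0.003207930089704907
wrist pump 0.77 [-0.   2.6 14.1] [413. 213.]
wrist jaw_tab 0.63 [-101.7    3.8   79.9] [291. 257.]
scene pump 0.63 [-4.3 -4.5 15.9] [251. 225.]
```

Emit:
{"fn": "jog_arm", "kwargs": {
  "motion": [
    {"translation":[0,1.5,0],"twist":0,"jaw":0},
    {"translation":[0,1.5,0],"twist":0,"jaw":0},
    {"translation":[0,0,0],"twist":0,"jaw":0}
  ]
}}

```text
t: 17.45
eef_pos: [0.5256, -0.082, 0.0456]
tool_rot: [-1.801, -2.573, 0.001]
wrist_force: [-2.9, -1.9, 1.3]
grip_width: 0.004
```

Emit:
{"fn": "jog_arm", "kwargs": {
  "motion": [
    {"translation":[0,1,0],"twist":0,"jaw":0},
    {"translation":[0,1,0],"twist":0,"jaw":0},
    {"translation":[0,0,0],"twist":0,"jaw":0}
  ]
}}

```text
t: 17.75
eef_pos: [0.528, -0.0812, 0.0457]
tool_rot: [-1.802, -2.573, 0.0]
wrist_force: [-3.8, -1.7, 1.4]
grip_width: 0.009
```

Emit:
{"fn": "jog_arm", "kwargs": {
  "motion": [
    {"translation":[0,1,0],"twist":0,"jaw":0},
    {"translation":[0,1,0],"twist":0,"jaw":0},
    {"translation":[0,0,0],"twist":0,"jaw":0}
  ]
}}

```text
t: 18.05
eef_pos: [0.5286, -0.0809, 0.0456]
tool_rot: [-1.8, -2.572, 0.003]
wrist_force: [-6.7, -5.6, 3.8]
grip_width: 0.003
```

Emit:
{"fn": "jog_arm", "kwargs": {
  "motion": [
    {"translation":[0,1,0],"twist":0,"jaw":0},
    {"translation":[0,0,0],"twist":0,"jaw":0}
  ]
}}

```text
t: 18.25
eef_pos: [0.529, -0.0807, 0.0456]
tool_rot: [-1.8, -2.572, 0.004]
wrist_force: [-8.9, -6.4, 4.8]
grip_width: 0.004
```

Emit:
{"fn": "jog_arm", "kwargs": {
  "motion": [
    {"translation":[0,1,0],"twist":0,"jaw":0},
    {"translation":[0,0,0],"twist":0,"jaw":0}
  ]
}}

```text
t: 18.45
eef_pos: [0.5298, -0.0804, 0.0456]
tool_rot: [-1.8, -2.572, 0.005]
wrist_force: [-9.6, -6.3, 4.8]
grip_width: 0.006
```

Emit:
{"fn": "jog_arm", "kwargs": {
  "motion": [
    {"translation":[0,1,0],"twist":0,"jaw":0},
    {"translation":[0,0,0],"twist":0,"jaw":0}
  ]
}}

```text
t: 18.65
eef_pos: [0.5302, -0.0803, 0.0456]
tool_rot: [-1.799, -2.571, 0.006]
wrist_force: [-10.1, -8.4, 7.6]
grip_width: 0.005
```

Emit:
{"fn": "jog_arm", "kwargs": {
  "motion": [
    {"translation":[0,1,0],"twist":0,"jaw":0},
    {"translation":[0,0,0],"twist":0,"jaw":0}
  ]
}}

```text
t: 18.85
eef_pos: [0.5302, -0.0803, 0.0456]
tool_rot: [-1.798, -2.571, 0.008]
wrist_force: [-12.5, -10.3, 9.3]
grip_width: 0.006
```

Emit:
{"fn": "jog_arm", "kwargs": {
  "motion": [
    {"translation":[0,1,0],"twist":0,"jaw":0},
    {"translation":[0,0,0],"twist":0,"jaw":0}
  ]
}}

```text
t: 19.05
eef_pos: [0.5302, -0.0802, 0.0455]
tool_rot: [-1.797, -2.57, 0.01]
wrist_force: [-15.4, -12.4, 11.6]
grip_width: 0.007
```

Emit:
{"fn": "jog_arm", "kwargs": {
  "motion": [
    {"translation":[0,-6,0],"twist":0,"jaw":0},
    {"translation":[0,-8,0],"twist":0,"jaw":0},
    {"translation":[0,0,-30],"twist":0,"jaw":0},
    {"translation":[0,0,-40],"twist":0,"jaw":0},
    {"translation":[0,0,-40],"twist":0,"jaw":0},
    {"translation":[0,30,-30],"twist":0,"jaw":0},
    {"translation":[0,40,0],"twist":0,"jaw":0},
    {"translation":[0,40,0],"twist":0,"jaw":0},
    {"translation":[0,0,0],"twist":0,"jaw":0}
  ]
}}

```text
t: 19.95
eef_pos: [0.6305, -0.0443, 0.1864]
tool_rot: [1.797, 2.571, 0.007]
wrist_force: [0.0, 0.1, 0.7]
grip_width: 0.008
```

```bash
python3 u.py g; python3 -c "
from h import *
c=cap('wrist'); p=[0.635,-0.041,np.radians(20)]
im=cv2.resize(c['img'][60:300,100:420,::-1],(800,600),interpolation=3)
def bx(*a):
    q=[(proj(c,F(p,[x,y,a[4]]))-[100,60])*2.5 for x,y in [(a[0],a[2]),(a[1],a[2]),(a[1],a[3]),(a[0],a[3])]]
    cv2.polylines(im,[np.int32(np.round(q))],True,a[5],1)
bx(-.035,.035,-.035,.035,.035,(0,255,255))
bx(-.025,.025,-.025,.017,.095,(0,0,255))
bx(.035,.070,-.05,.016,.051,(255,255,0))
bx(-.063,-.035,-.016,.016,.051,(255,0,255))
bx(-.102,-.088,-.013,.013,.077,(0,255,0))
cv2.imwrite('pics/v6.png',im)"
```

```text
19.95 TCP in F [ -5.4  -1.6 186.4] yaw-20: 90.1 tilt [ 6.7e-03  7.0e-04 -1.0e+00] [0.04645614 0.12608663 0.6805455 ] 0.007660675593816249
wrist pump 0.71 [ 0.8  2.2 14.9] [261. 175.]
wrist jaw_tab 0.71 [-98.2   1.6  79.3] [159. 190.]
wrist wheel 0.88 [39.9 31.6 99.3] [309. 161.]
scene pump 0.63 [-0.5 -4.5 18.2] [252. 225.]
scene jaw_tab 0.73 [-100.2    1.7   77.1] [239. 195.]
scene wheel 0.41 [ 34.   34.1 101.3] [268. 207.]
side pump 0.58 [-3.4  7.8 20.7] [247. 191.]
side jaw_tab 0.79 [-92.5   3.5  73.9] [272. 183.]
side wheel 0.37 [ 34.   35.3 100.4] [234. 178.]
```

View pics/v6.png

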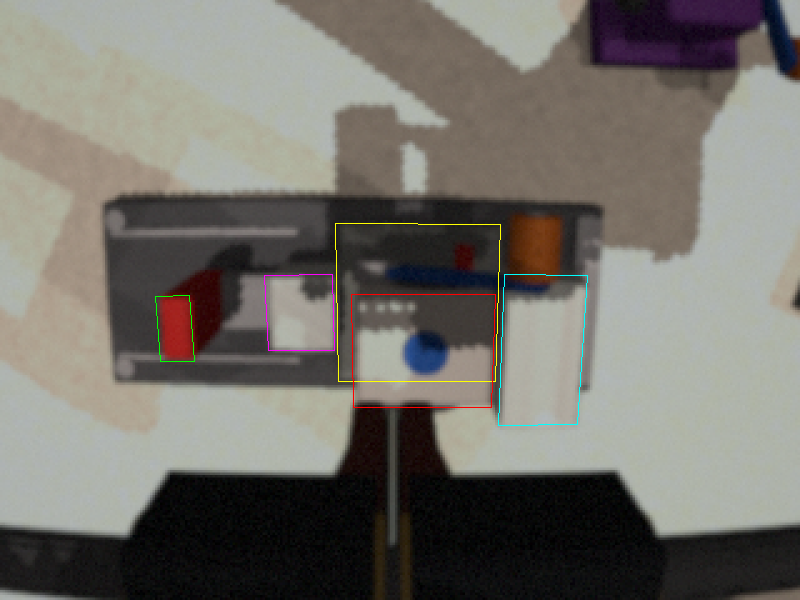

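The jaw is at 0, the pump head is centred, and the wheel is at pixel (535,240) beside the fixed jaw. I'm moving over the wheel.

Emit:
{"fn": "jog_arm", "kwargs": {
  "motion": [
    {"translation":[18,22,0],"twist":0,"jaw":0},
    {"translation":[19,21.4,10],"twist":0,"jaw":0},
    {"translation":[0,0,25],"twist":0,"jaw":0},
    {"translation":[0,0,20],"twist":0,"jaw":0},
    {"translation":[0,0,10],"twist":0,"jaw":0},
    {"translation":[0,0,0],"twist":0,"jaw":0},
    {"translation":[0,0,0],"twist":0,"jaw":0}
  ]
}}

```text
t: 21.3
eef_pos: [0.6534, 0.0034, 0.1213]
tool_rot: [1.802, 2.573, 0.0]
wrist_force: [-0.1, -0.8, 0.6]
grip_width: 0.011
```

```bash
python3 u.py h
```

```text
21.3 TCP in F [ 32.5  35.4 121.3] yaw-20: 89.98 tilt [ 5.e-04 -1.e-04 -1.e+00] [-0.05885705 -0.76852832  0.61028055] 0.010926713758303607
wrist pump 0.63 [ 1.5  1.  16.9] [224. 228.]
wrist jaw_tab 0.97 [-99.9   4.2  77.2] [100. 248.]
wrist wheel 0.62 [-98.3   3.3  78.4] [101. 250.]
wrist wheel 0.59 [ 38.4  32.5 101.2] [265. 231.]
scene pump 0.95 [-6.4 -4.7 15.6] [251. 224.]
scene jaw_tab 0.62 [-102.9   -2.3   75.8] [238. 195.]
scene wheel 0.57 [-2.3 -5.5 16.7] [252. 225.]
scene wheel 0.52 [ 34.8  32.  101.1] [268. 208.]
side pump 0.9 [-4.6  4.7 17.6] [247. 191.]
side jaw_tab 0.51 [-92.9   2.   72.7] [272. 183.]
side wheel 0.58 [ 35.   36.3 100. ] [234. 178.]
```

Emit:
{"fn": "jog_arm", "kwargs": {
  "motion": [
    {"translation":[-0.5,5.5,0],"twist":0,"jaw":0},
    {"translation":[0,0,8],"twist":0,"jaw":0},
    {"translation":[0,0,8],"twist":0,"jaw":0},
    {"translation":[0,0,8],"twist":0,"jaw":0},
    {"translation":[0,0,8],"twist":0,"jaw":0},
    {"translation":[0,0,8],"twist":0,"jaw":0},
    {"translation":[0,0,6],"twist":0,"jaw":0},
    {"translation":[0,0,0],"twist":0,"jaw":0},
    {"translation":[0,0,0],"twist":0,"jaw":0}
  ]
}}

```text
t: 22.8
eef_pos: [0.6581, 0.005, 0.0746]
tool_rot: [-1.802, -2.573, 0.001]
wrist_force: [2.4, -0.5, 3.5]
grip_width: 0.002
```

```bash
python3 u.py i
```

```text
22.8 TCP in F [37.5 35.3 74.6] yaw-20: 90.0 tilt [-8.e-04 -0.e+00 -1.e+00] [ 2.4164382  -0.50516999  3.48799408] 0.0023651721654255825
wrist jaw_tab 0.71 [-95.3  -0.1  77.6] [ 72. 279.]
wrist jaw_tab 0.45 [42.  32.8 65.8] [263. 237.]
wrist wheel 0.5 [44.8 33.2 64.3] [268. 236.]
scene pump 0.92 [-0.2 -7.6 16.5] [251. 226.]
scene jaw_tab 0.72 [-97.1  -0.3  77.9] [239. 195.]
scene wheel 0.41 [38.9 33.9 66.5] [268. 217.]
side pump 0.91 [-1.2  4.6 14.8] [247. 191.]
side jaw_tab 0.8 [-95.5   0.8  72.4] [273. 183.]
```

Emit:
{"fn": "jog_arm", "kwargs": {
  "motion": [
    {"translation":[0,0,6],"twist":0,"jaw":0},
    {"translation":[0,0,5],"twist":0,"jaw":0},
    {"translation":[0,0,3],"twist":0,"jaw":0},
    {"translation":[0,0,0],"twist":0,"jaw":0},
    {"translation":[0,0,0],"twist":0,"jaw":0}
  ]
}}

```text
t: 23.9
eef_pos: [0.6565, 0.0044, 0.0598]
tool_rot: [-1.8, -2.571, 0.005]
wrist_force: [-2.5, -2.6, 6.1]
grip_width: 0.008
```

Emit:
{"fn": "jog_arm", "kwargs": {
  "motion": [
    {"translation":[0,0,1],"twist":0,"jaw":0},
    {"translation":[0,0,0],"twist":0,"jaw":0},
    {"translation":[0,0,0],"twist":0,"jaw":0}
  ]
}}

```text
t: 24.2
eef_pos: [0.6562, 0.0043, 0.0589]
tool_rot: [-1.8, -2.571, 0.005]
wrist_force: [-2.9, -2.9, 5.9]
grip_width: 0.004
```

Emit:
{"fn": "jog_arm", "kwargs": {
  "motion": [
    {"translation":[0,0,0.7],"twist":0,"jaw":0},
    {"translation":[0,0,0],"twist":0,"jaw":0},
    {"translation":[0,0,0],"twist":0,"jaw":0}
  ]
}}

```text
t: 24.5
eef_pos: [0.6561, 0.0043, 0.0582]
tool_rot: [-1.8, -2.571, 0.005]
wrist_force: [-3.8, -3.4, 6.9]
grip_width: 0.003
```

Emit:
{"fn": "jog_arm", "kwargs": {
  "motion": [
    {"translation":[0,0,0.7],"twist":0,"jaw":0},
    {"translation":[0,0,0],"twist":0,"jaw":0},
    {"translation":[0,0,0],"twist":0,"jaw":0}
  ]
}}

```text
t: 24.8
eef_pos: [0.6561, 0.0043, 0.0579]
tool_rot: [-1.8, -2.571, 0.005]
wrist_force: [-5.2, -3.7, 9.3]
grip_width: 0.006
```

The force rises while the tip stops at 57.9 mm (58 expected), so the arm is at its stop. One last look before handing in.

```bash
python3 u.py j; python3 -c "
import cv2,numpy as np
a=cv2.imread('pics/j_wrist.png')[150:330,130:370];b=cv2.imread('pics/j_side.png')[130:240,190:330];d=cv2.imread('pics/j_scene.png')[150:260,190:330]
o=np.zeros((600,800,3),np.uint8);o[:330,:440]=cv2.resize(a,(440,330));o[:283,440:800]=cv2.resize(b,(360,283));o[300:583,440:800]=cv2.resize(d,(360,283));cv2.imwrite('pics/v7.png',o)"
```

```text
24.8 TCP in F [35.4 35.3 57.9] yaw-20: 90.01 tilt [-0.0044 -0.001  -1.    ] [-5.23419771 -3.69729471  9.28529622] 0.006354559782590316
wrist pump 0.8 [ 0.9  0.3 14.5] [212. 258.]
wrist jaw_tab 0.69 [-99.    2.   78.1] [ 58. 288.]
wrist wheel 0.59 [42.6 33.5 48.6] [268. 236.]
scene pump 0.63 [-2.8 -5.6 14.7] [251. 225.]
scene jaw_tab 0.65 [-99.7  -2.9  77.5] [238. 195.]
scene wheel 0.43 [29.8 34.6 49.7] [267. 219.]
side pump 0.9 [ 1.3  4.7 15.3] [246. 191.]
side jaw_tab 0.7 [-94.7   0.6  75. ] [273. 182.]
```

View pics/v7.png

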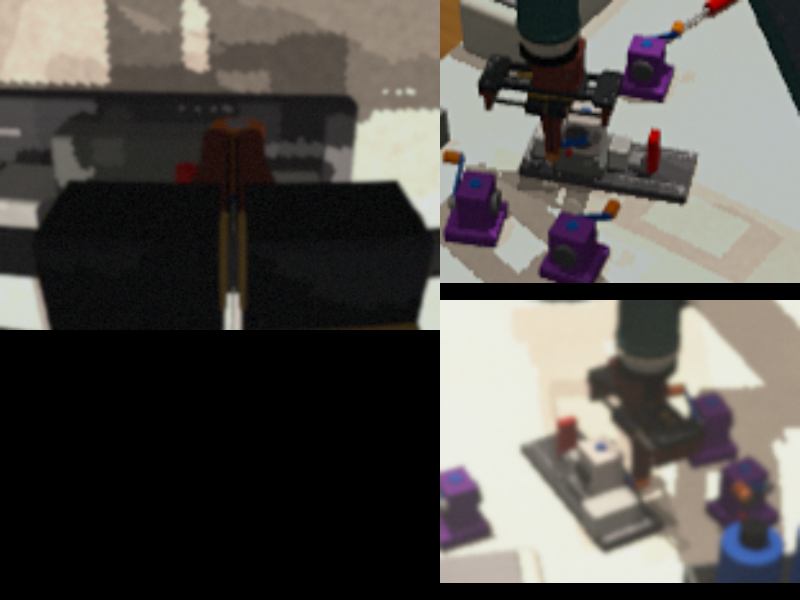

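The wheel (side crop, about (552,158)) is down under the fingertips at z≈49 mm. The jaw is still shut on the seated pump head, so I'm handing in.

```bash
python3 -c "
from rig import ticket,monitor
print(ticket.hand_in()); s=monitor.state(); print(s['t'],s['eef_pos'],s['wrist_force'])"
```

```text
the job is handed in; nothing more can be done
None
the job is handed in; nothing more can be done
```

The job is done and handed in at about 25 s of the 64 s allowed, with the gripper still holding the orange wheel down.

I pulled the jaw open by its red tab, about 23 mm of its 25 mm travel, and lifted the pump head out. After a quarter turn, the blue arm faces the open end on the fixture's +y side. I set it down slowly until the bed took its weight. Then I pushed the jaw shut until the force climbed to about 20 N with no more movement, and pressed the wheel down to the arm's stop.

**Last checks:**
- **Wheel:** its centre is about 49 mm above the table, as expected at the stop. The fingertips settled at 57.9 mm, against 58 mm expected. The upward force on the gripper had just risen from 6 to 9 N, with about 6 N sideways.
- **Jaw:** the overlay of the shut jaw matched the picture after closing. At the end the tab read -95 to -100 mm along the fixture, against -95 when shut.
- **Pump head:** it reads flat on the bed, with its underside at about 15 mm. The three cameras' estimates average about the middle of the bed.

**Where they disagreed:** the cameras differ by up to 10 mm on the pump head's position across the bed (-5.6, 0.3 and 4.7 mm). I relied on their average and the gripper's own position. In the last look, the side camera's network did not find the wheel; the other two did.

I moved nothing else on purpose, and no bystander looked disturbed in the views I took. I did not re-measure the bottles, jar, cup and tools at the end.

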